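# Clamp the turntable tray by stroking its wing screw tight

## Task

Lock the turntable tray where it stands: push the wings of the loose wing screw on its clamp round clockwise (seen from above), stroke after stroke with a fingertip, until the screw is fully tight and stops turning. Only push the wings from one side; do not pinch the screw or straddle it with the fingers. Do not turn the tray, leave the jar, bowl, ring and basket where they are, and finish with the hand clear.

Things in the scene. Friction and masses are not known exactly. Their poses are not given: they have to be found in the camera images.
- clamp: fixed dark steel yoke clamp at the turntable's edge. Origin on the shelf (z = 0) straight below the vertical screw axis; +x points from the screw to the tray's centre. An upright web, 44 mm wide (y), 14 thick, 120 high, stands centred 60 mm from the axis on the -x side; from it a lower arm (30 mm wide, top 62 mm high, ending 14 mm beyond the axis) and an upper arm run to the axis.
- upper_arm (a point): point on the screw axis, on top of the clamp's upper arm, 120 mm above the shelf. The arm, 14 mm wide and 8 mm thick, runs from here to the web (clamp's -x) and ends here in a 20 mm disc; the spindle stands up to 3 mm above it. The wings turn beneath; a finger from above cannot pass the arm, so it cannot circle all round. Elsewhere the wings are open from above.
- wings (a point): centre of the steel wing screw, on its axis, half-way up the wings; turns and sinks with the screw. Two flat wings lie along its x axis, to 38 mm from the axis each way, 7 mm thick (y), 22 mm high (11 mm below to 11 mm above this point); hub 18 mm thick, as high. It is 97 mm above the shelf at joint value 0 and 91 mm when tight.
- wing_screw (a joint): turn of the wing screw in rad, growing clockwise seen from above; 9.4 is fully tight against a firm stop (starts 3.4 to 6.9 rad short of it). It sinks 0.64 mm per rad; its rubber-footed spindle meets the tray when tight. Friction about 0.06 N m (2.5 N at 25 mm radius); it stays where it is left.
- tray (a joint): turn of the turntable tray in rad, 0 at the start. Wooden disc 330 mm across, top 35 mm above the shelf, centre 140 mm from the screw axis along the clamp's +x; turns easily if pushed.
- jar: glass baby jar with white twist cap, 62 mm across, 78 mm high, standing loose on the tray; origin at the centre of its underside
- bowl: white ceramic bowl, 110 mm across, 45 mm high, loose on the tray; origin at the centre of its underside
- stack_ring: red plastic stacking ring, 80 mm across, 24 mm high, lying loose on the tray; origin at the centre of its underside
- basket: round woven plastic basket of orange teethers, 162 mm across the top, 90 mm high, standing loose on the shelf to one side of the clamp; origin at the centre of its underside
There are look-alikes about, which are no part of the job. Of the things that look like the jar, the largest one is meant.

How it is judged (in metres and radians):
At the end, for the whole second after the job is handed in: the wing screw rests within 0.2 rad of its tight stop (joint above 9.2), the tray is within 0.15 rad of its starting angle, and jar, bowl, ring and basket stand upright within 25 mm of where they were (value of joint wing_screw above 9.2 rad and velocity of joint wing_screw between -0.05 and 0.05 rad/s and value of joint tray between -0.15 and 0.15 rad and distance of each of jar, bowl, stack_ring, basket from where it was at the start of the episode below 0.025 m and angle between each of jar, bowl, stack_ring, basket's own z axis and vertical below 0.2 rad); the robot touches nothing.
It fails at once if the jar, bowl, stacking ring or basket is lifted, carried or pushed more than 25 mm (distance of any of jar, bowl, stack_ring, basket from where it was at the start of the episode above 0.025 m).
It fails at once if the tray is turned more than 0.15 rad (value of joint tray above 0.15 rad or value of joint tray below -0.15 rad).
It fails at once if a wing or the whole wing screw is taken between the fingers (gripped or straddled) instead of being pushed from one side (contact force between the fingers and wing_screw above 1 N and y of the grasp point in the frame of wings between -0.006 and 0.006 m and x of the grasp point in the frame of wings between -0.045 and 0.045 m and z of the grasp point in the frame of wings below 0.025 m).
It also fails if it takes over 51 s, if anything falls off the work surface, if the arm or the gripper's body presses on something with over 40 N, if the wrist force passes 120 N, or if a joint passes its speed limit or range.

## Robot

A 6-joint arm with a two-finger parallel gripper is mounted at the origin on the work surface. World frame = base frame: x ahead of the robot, y to its left, z up, the work surface at z = 0. Lengths are in mm, angles in rad, forces in N, time in s.
With the tool pointing down it reaches from about 350 to 775 mm from the base axis. Payload 7.3 kg.
Tool frame: the origin (TCP) lies on the centre line of the jaws, within the pads' length; the fingertips stand 22 mm ahead of it and the grasp point (between the pads) lies 3 mm ahead of it; x points along the fingers, z is the direction in which the jaws open and shut, and the axes are right-handed (so a half turn about x gives the same grasp; the last joint's range is limited). The gripper opens to 92 mm and grips with 3 to 60 N. Pads are 19 mm wide; open, the fingers measure 130 mm over their backs; the gripper's body (75 mm by 190 mm) begins 47 mm behind the grasp point.
Start: joints at [-0.146, 0.342, 1.524, -0, 1.275, -0.146], TCP at [525.017, 0.02, 248.741] pointing down, gripper open.
Joint ranges: [-2.53, 2.53], [-0.77, 2.02], [0.04, 2.7], [-1, 4.14], [0.28, 2.66], [-3.11, 3.11]. Speed limits (rad/s): [2.57, 2.57, 3.14, 3.14, 3.14, 3.14].

## Interface

Orientations are given as [roll, pitch, yaw] about the fixed x, y, z axes, in that order (R = Rz(yaw) Ry(pitch) Rx(roll)).
In Python, from plant import readout, imaging, bot gives the robot as it stands.
- The arm moves only by the tool arm_command, never from a script. Its argument "plan" is a list of rows, each an object of numbers: "tx", "ty", "tz": the shift along the tool's x, y, z in cm; "wx", "wy", "wz": the turn, a rotation vector about the tool's x, y, z in rad; "jaw": the opening, from -1 (shut) to 1 (fully open). In form: [{"tx": .., "ty": .., "tz": .., "wx": .., "wy": .., "wz": .., "jaw": ..}, ...]. A call has 1 to 20 rows; each row shifts and turns the commanded pose from where the row before left it, along the tool's axes as they then stand; what a row does not reach is not made up. A row lasts 1/10 s, in which the tool goes at most 50 mm and 8.59 degrees, less where a joint would pass 70% of its speed; a pose out of reach is approached as far as the arm can. A call with a gripper value outside its range is refused whole. The fingers move at their own pace and stop on an object; the grip force is fixed at half the most. Time passes only in rows, so rows that do not move let the fingers close. It gives the time, the measured TCP pose, the force and the opening at its end, in the units of the state.
- readout.get_obs(): the state, without advancing time (a new reading comes with each control period).
- imaging.capture(name): name is "scene" or "side" or "wrist"; returns the picture (384x512x3 uint8, blue, green, red); there is no depth.
- imaging.get_calibration(name): a dict with "fx", "fy", "cx", "cy" (pixels), "dist" ([k1, k2, p1, p2, k3] as OpenCV has them; the pictures are not rectified), "position" and "rotation" of the camera in the world; the wrist camera has in their place "mount" (4x4, takes a point from camera to tool coordinates, whose origin is the TCP and whose axes are the tool frame's). Camera axes: x right, y up, looking along -z (the intrinsics and any distortion apply to the point x, -y, -z); pixel columns grow to the right and rows downward; lengths in mm; the calibration is good to about 2 mm. A picture is of the moment at which its call begins: read the wrist's pose just before it. get_calibration takes no time and is no camera call.
- bot.close_job(): hands the job in, once; it reports no verdict.
The state is a dict: "time": time; "joint_positions": joint angles; "dq": joint speeds; "tau": joint torques, N m; "tool_pos": TCP position; "tcp_rot": TCP orientation; "contact_force": force on the tool from outside, world axes, zero at the start; "moment": the same for the moment, N m; "grip_width": finger opening in mm.
Only numpy, scipy, OpenCV 4.12 (cv2) and the standard library are available. Lean on these libraries where they do the work, as an engineer would, in place of code of your own. Each camera call takes 0.05 s, during which the arm holds its last target.

## Working session

There is one attempt and no reset: what is moved stays moved. The work goes in short steps, Python scripts to look and compute and a tool call to move; the robot and the scene stay as the last step left them, time stands still between calls to the robot, and variables do not carry over. Pictures are saved under pics/ and viewed, and the job is handed in when it is done.

Besides the shell and the picture viewer there is one more tool, called by a JSON object that holds its "name" and its "arguments", one argument or row to a line. arm_command: Moves the arm, as the interface text tells. Its arguments: {"type":"object","properties":{"plan":{"type":"array"}},"required":["plan"]}

```bash
mkdir -p pics; ls
python3 - <<'E'
from plant import readout, imaging, bot
import cv2
print(readout.get_obs())
for n in ["scene","side","wrist"]:
    im=imaging.capture(n); cv2.imwrite(f"pics/{n}0.png",im); c=imaging.get_calibration(n); print(n,c)
E
```

```text
pics
{'time': 0.0, 'joint_positions': array([-1.45996729e-01,  3.42730599e-01,  1.52500641e+00, -5.10345631e-05,
        1.27541578e+00, -1.45947841e-01]), 'dq': array([-0.0001146 , -0.00066882,  0.00020706, -0.00075676,  0.00059245,
       -0.00133096]), 'tau': array([ 7.61924657e-04, -4.31245601e+01, -2.44219762e+01,  7.17750052e-02,
        5.59406646e-02, -1.04314388e-04]), 'tool_pos': array([5.24623891e+02, 6.46688994e-02, 2.48044560e+02]), 'tcp_rot': array([3.02691457, 1.56923542, 3.02688058]), 'contact_force': array([-0.07530918,  0.9907562 , -0.75561086]), 'moment': array([ 0.02857835, -0.00746447,  0.02410946]), 'grip_width': 91.7680041213774}
scene {'fx': 426.35375844520604, 'fy': 426.35375844520604, 'cx': 252.82604906544003, 'cy': 192.06870176805893, 'dist': array([-0.15435724,  0.        ,  0.        ,  0.        ,  0.        ]), 'position': array([1400.1947436 ,   42.01768098,  849.90423674]), 'rotation': array([0.81081664, 0.02013223, 1.48109181])}
side {'fx': 409.1908165954436, 'fy': 409.1908165954436, 'cx': 252.7967110492653, 'cy': 188.1625519418606, 'dist': array([0.03426826, 0.        , 0.        , 0.        , 0.        ]), 'position': array([ 568.81603903, -991.57121408,  726.06836142]), 'rotation': array([ 1.03531705,  0.01619914, -0.06153481])}
wrist {'fx': 300.4584846452228, 'fy': 300.4584846452228, 'cx': 253.4574277060048, 'cy': 186.98620253269107, 'dist': array([-0.05474868,  0.        ,  0.        ,  0.        ,  0.        ]), 'mount': array([[-1.56271929e-04,  2.79422227e-01, -9.60168316e-01,
        -1.35484140e+02],
       [-1.27300973e-04,  9.60168314e-01,  2.79422248e-01,
         7.60658048e+01],
       [ 9.99999980e-01,  1.65896214e-04, -1.14476633e-04,
        -7.34586326e-01],
       [ 0.00000000e+00,  0.00000000e+00,  0.00000000e+00,
         1.00000000e+00]])}
```

View pics/scene0.png

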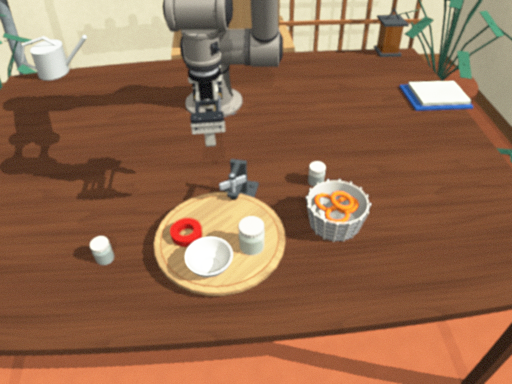

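View pics/side0.png

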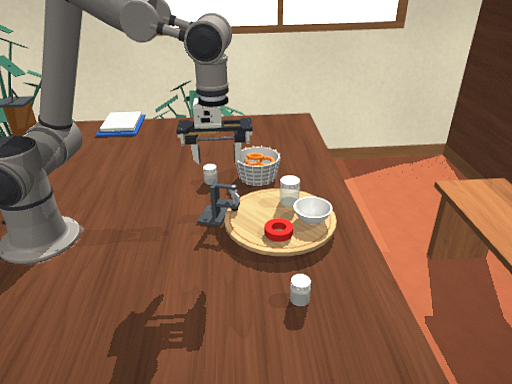

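View pics/wrist0.png

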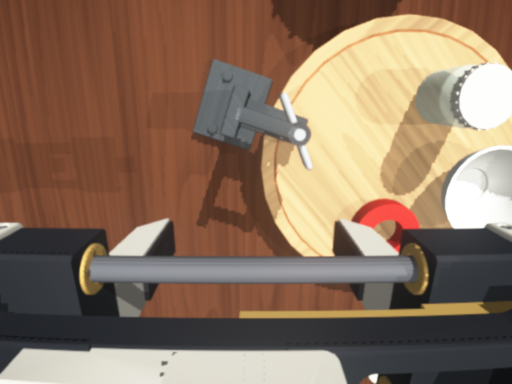

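```bash
cat > h.py <<'E'
import numpy as np, cv2
from scipy.spatial.transform import Rotation as Ro
from plant import readout, imaging, bot
def toolT(o=None):
    o=o or readout.get_obs(); T=np.eye(4); T[:3,:3]=Ro.from_euler('xyz',o['tcp_rot']).as_matrix(); T[:3,3]=o['tool_pos']; return T
def cam(n,T=None):
    c=imaging.get_calibration(n); K=np.array([[c['fx'],0,c['cx']],[0,c['fy'],c['cy']],[0,0,1]])
    if n=='wrist': M=T@c['mount']
    else:
        M=np.eye(4); M[:3,:3]=Ro.from_euler('xyz',c['rotation']).as_matrix(); M[:3,3]=c['position']
    return K,np.array(c['dist']),M
def ray(n,uv,T=None):
    K,d,M=cam(n,T); p=cv2.undistortPoints(np.array([[uv]],float),K,d)[0,0]
    v=M[:3,:3]@np.array([p[0],-p[1],-1]); return M[:3,3],v
def onplane(n,uv,z,T=None):
    o,v=ray(n,uv,T); return o+v*(z-o[2])/v[2]
def proj(n,P,T=None):
    K,d,M=cam(n,T); q=(np.asarray(P,float)-M[:3,3])@M[:3,:3]
    q=q*[1,-1,-1]; return cv2.projectPoints(q.reshape(-1,1,3),np.zeros(3),np.zeros(3),K,d)[0][:,0]
E
python3 - <<'E'
from h import *
T=toolT(); np.save('T0.npy',T); print(T.round(3))
im=cv2.imread('pics/wrist0.png'); cr=im[50:200,180:340]; cv2.imwrite('pics/w0c.png',cv2.resize(cr,None,fx=4.9,fy=4,interpolation=cv2.INTER_CUBIC)[:, :])
for n,box in (('scene',(150,200,205,275)),('side',(165,240,190,265))):
    im=cv2.imread(f'pics/{n}0.png'); y0,y1,x0,x1=box; cv2.imwrite(f'pics/{n}0c.png',cv2.resize(im[y0:y1,x0:x1],None,fx=8,fy=8,interpolation=cv2.INTER_CUBIC))
for uv,z in (((300,133),123),((285,95),104),((308,167),104)): print(uv,onplane('wrist',uv,z,T))
print('scene spindle',onplane('scene',(240,180),123))
E
```

```text
[[-1.00000e-03  0.00000e+00  1.00000e+00  5.24744e+02]
 [ 0.00000e+00  1.00000e+00 -0.00000e+00  4.60000e-02]
 [-1.00000e+00  0.00000e+00 -1.00000e-03  2.48227e+02]
 [ 0.00000e+00  0.00000e+00  0.00000e+00  1.00000e+00]]
(300, 133) [563.99631069  48.68809344 123.        ]
(285, 95) [552.12872699  80.47567202 104.        ]
(308, 167) [575.86393745  14.57622197 104.        ]
scene spindle [588.77895912  67.40498746 123.        ]
```

View pics/w0c.png

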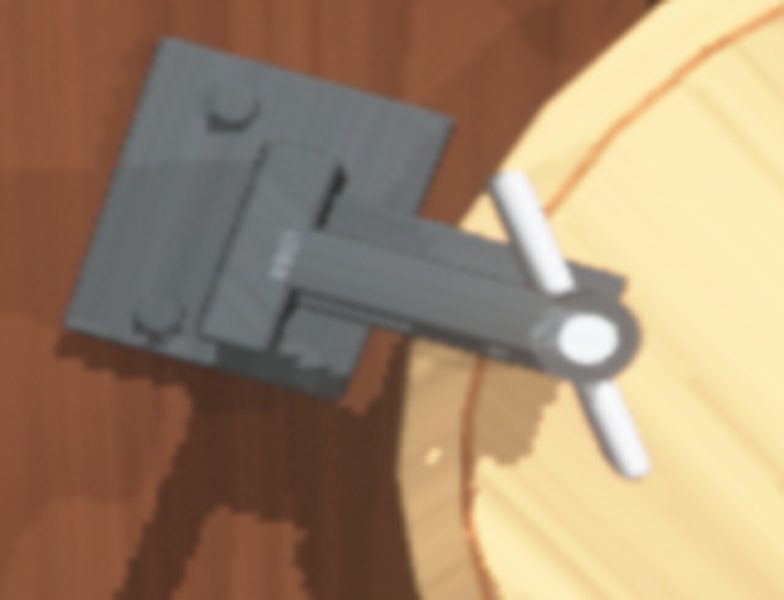

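View pics/scene0c.png

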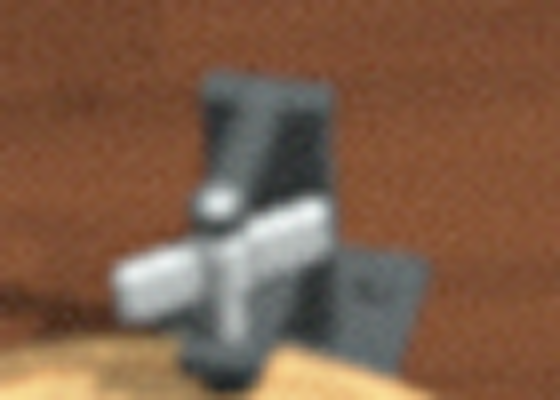

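View pics/side0c.png

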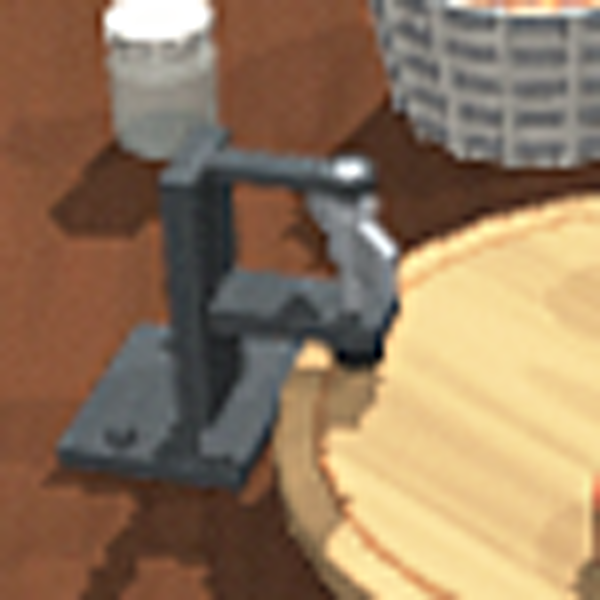

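Run:
```python
from h import *
T=np.load('T0.npy')
obs=[('wrist',(299.8,134.5)),('scene',(232.1,175.4)),('side',(233.8,186.3))]
A=np.zeros((3,3));b=np.zeros(3)
for n,uv in obs:
    o,v=ray(n,uv,T); v/=np.linalg.norm(v); P=np.eye(3)-np.outer(v,v); A+=P;b+=P@o
    print(n,onplane(n,uv,123,T).round(1))
X=np.linalg.solve(A,b);print('tri',X)
w=onplane('wrist',(235.1,111.3),120,T); s=onplane('wrist',(299.8,134.5),123,T)
print('web',w,'dist',np.linalg.norm((w-s)[:2]),'yaw',np.degrees(np.arctan2(*(s-w)[[1,0]])))
a=onplane('wrist',(283.7,95),105,T); c=onplane('wrist',(309,167),105,T)
print(a,c,'len',np.linalg.norm(a-c),'mid',(a+c)/2,'ang',np.degrees(np.arctan2(a[1]-c[1],a[0]-c[0])))
# objects
for n,uv,z in (('wrist',(485,95),78+35),('scene',(251,225),113),('scene',(337,190),90),('scene',(209,256),35+20),('scene',(186,232),50),('scene',(317,166),60),('scene',(102,243),60)):
  print(n,uv,onplane(n,uv,z,T).round(0))
im=cv2.imread('pics/scene0.png'); h=cv2.cvtColor(im,cv2.COLOR_BGR2HSV)
m=cv2.inRange(h,(10,50,130),(28,200,255)); m[:190]=0
cs=max(cv2.findContours(m,0,2)[0],key=cv2.contourArea); e=cv2.fitEllipse(cv2.convexHull(cs)); print(e,onplane('scene',e[0],30))
```

```text
wrist [563.9  47.4 123. ]
scene [568.7  48.3 123. ]
side [567.   39.2 123. ]
tri [565.47206206  47.45219611 118.98380329]
web [508.22143702  66.75683205 120.        ] dist 58.92276492812047 yaw -19.1753703947344
[550.86828351  80.456249   105.        ] [576.63192959  14.79749426 105.        ] len 70.53252819213111 mid [563.75010655  47.62687163 105.        ] ang 111.42440018746274
wrist (485, 95) [731.  83. 113.]
scene (251, 225) [737.  83. 113.]
scene (337, 190) [619. 317.  90.]
scene (209, 256) [772. -21.  55.]
scene (186, 232) [686. -78.  50.]
scene (317, 166) [483. 294.  60.]
scene (102, 243) [ 711. -285.   60.]
((255.23263549804688, 336.5326232910156), (236.19529724121094, 519.221435546875), 79.88246154785156) [975.61868944  68.67329435  30.        ]
```

Jar-like things in the scene image: (251,235) on the tray is the largest, so it is the jar. (317,172) and (102,250) are smaller look-alikes. There is only one clamp and screw, at (232,180), and the close crop confirms it. In the wrist view the spindle is at (300,134) and the wings run from (284,95) to (309,167).

Axis is at about (564.5, 47.5), clamp yaw about -18.5°, wing line 111.4°/-68.6°. I'll shut the jaws and move to a hover on the counter-clockwise side of the near wing.

{"name": "arm_command", "arguments": {
  "plan": [
    {"jaw": -1, "tz": 2.4, "ty": 0.75},
    {"jaw": -1, "tz": 2.4, "ty": 0.75},
    {"jaw": -1, "tz": 2.4, "ty": 0.75, "tx": 2},
    {"jaw": -1, "wx": -0.14, "tx": 2},
    {"jaw": -1, "wx": -0.14, "tx": 2},
    {"jaw": -1, "wx": -0.14},
    {"jaw": -1, "wx": -0.14},
    {"jaw": -1, "wx": -0.14},
    {"jaw": -1, "wx": -0.14},
    {"jaw": -1, "wx": -0.14},
    {"jaw": -1, "wx": -0.14},
    {"jaw": -1, "wx": -0.14},
    {"jaw": -1, "wx": -0.14},
    {"jaw": -1, "wx": -0.14},
    {"jaw": -1, "wx": -0.14},
    {"jaw": -1, "wx": -0.14},
    {"jaw": -1, "wx": -0.12},
    {"jaw": -1},
    {"jaw": -1}
  ]
}}

```text
invalid input at $.plan[0]: expected keys tx, ty, tz, wx, wy, wz, jaw
```

```bash
cat > look.py <<'E'
from h import *
import sys
k=sys.argv[1]; o=readout.get_obs(); T=toolT(o)
C=np.array([564.5,47.5])
print('t',o['time'],'tcp',T[:3,3].round(1),'psi',np.degrees(np.arctan2(T[1,2],T[0,2])).round(1),'tilt',T[:3,0].round(3),'F',o['contact_force'].round(1),'q',o['joint_positions'].round(2),'grip',o['grip_width'])
v=C-T[:2,3]; print('axis in tool y,z:',(T[:2,1]@v).round(1),(T[:2,2]@v).round(1))
for n in sys.argv[2:]:
    im=imaging.capture(n); cv2.imwrite(f'pics/{n}{k}.png',im)
    if n!='wrist':
        u,w=proj(n,[[*C,105]])[0].astype(int); cr=im[max(0,w-45):w+45,max(0,u-55):u+55]; cv2.imwrite(f'pics/{n}{k}c.png',cv2.resize(cr,None,fx=6,fy=6,interpolation=cv2.INTER_CUBIC))
np.save(f'T{k}.npy',T)
E
python3 look.py 1 wrist scene side
```

```text
t 0.15 tcp [524.7   0.  248.2] psi -0.0 tilt [-0.001  0.    -1.   ] F [-0.  -0.  -0.2] q [-0.15  0.34  1.52  0.    1.28 -0.15] grip 91.68338677987215
axis in tool y,z: 47.5 39.8
```

View pics/wrist1.png

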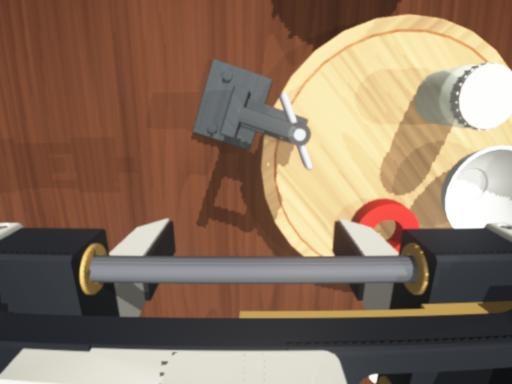

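View pics/side1c.png

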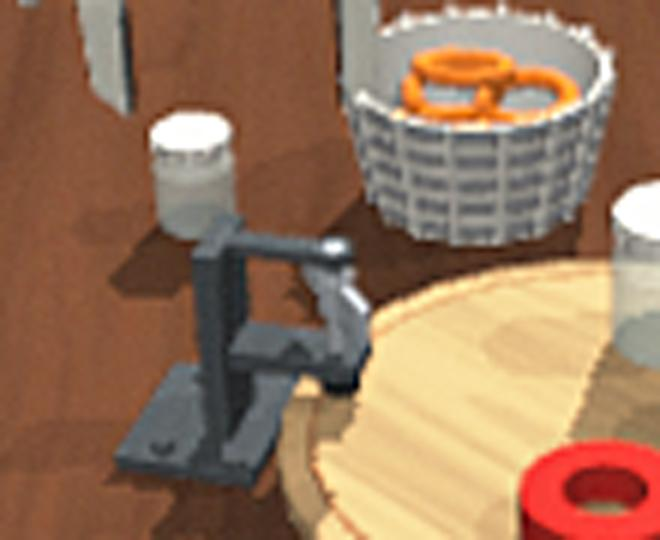

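View pics/scene1c.png

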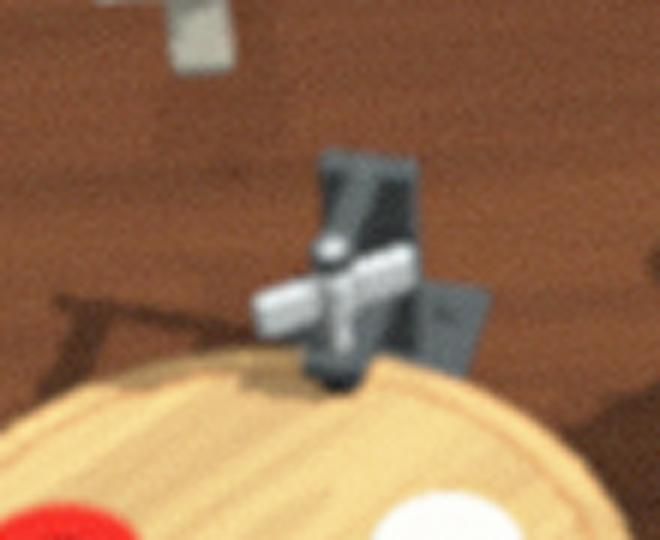

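The call was refused because every key is required in each row, so the scene is unchanged. I'll resend it with full rows.

{"name": "arm_command", "arguments": {
  "plan": [
    {"tx": 0, "ty": 0.75, "tz": 2.4, "wx": 0, "wy": 0, "wz": 0, "jaw": -1},
    {"tx": 0, "ty": 0.75, "tz": 2.4, "wx": 0, "wy": 0, "wz": 0, "jaw": -1},
    {"tx": 2, "ty": 0.75, "tz": 2.4, "wx": 0, "wy": 0, "wz": 0, "jaw": -1},
    {"tx": 2, "ty": 0, "tz": 0, "wx": -0.14, "wy": 0, "wz": 0, "jaw": -1},
    {"tx": 2, "ty": 0, "tz": 0, "wx": -0.14, "wy": 0, "wz": 0, "jaw": -1},
    {"tx": 0, "ty": 0, "tz": 0, "wx": -0.14, "wy": 0, "wz": 0, "jaw": -1},
    {"tx": 0, "ty": 0, "tz": 0, "wx": -0.14, "wy": 0, "wz": 0, "jaw": -1},
    {"tx": 0, "ty": 0, "tz": 0, "wx": -0.14, "wy": 0, "wz": 0, "jaw": -1},
    {"tx": 0, "ty": 0, "tz": 0, "wx": -0.14, "wy": 0, "wz": 0, "jaw": -1},
    {"tx": 0, "ty": 0, "tz": 0, "wx": -0.14, "wy": 0, "wz": 0, "jaw": -1},
    {"tx": 0, "ty": 0, "tz": 0, "wx": -0.14, "wy": 0, "wz": 0, "jaw": -1},
    {"tx": 0, "ty": 0, "tz": 0, "wx": -0.14, "wy": 0, "wz": 0, "jaw": -1},
    {"tx": 0, "ty": 0, "tz": 0, "wx": -0.14, "wy": 0, "wz": 0, "jaw": -1},
    {"tx": 0, "ty": 0, "tz": 0, "wx": -0.14, "wy": 0, "wz": 0, "jaw": -1},
    {"tx": 0, "ty": 0, "tz": 0, "wx": -0.14, "wy": 0, "wz": 0, "jaw": -1},
    {"tx": 0, "ty": 0, "tz": 0, "wx": -0.14, "wy": 0, "wz": 0, "jaw": -1},
    {"tx": 0, "ty": 0, "tz": 0, "wx": -0.12, "wy": 0, "wz": 0, "jaw": -1},
    {"tx": 0, "ty": 0, "tz": 0, "wx": 0, "wy": 0, "wz": 0, "jaw": -1},
    {"tx": 0, "ty": 0, "tz": 0, "wx": 0, "wy": 0, "wz": 0, "jaw": -1}
  ]
}}

```text
time: 2.2
tool_pos: [597.0, 22.5, 188.6]
tcp_rot: [1.009, 1.571, 2.945]
contact_force: [-0.1, -1.2, 0.5]
grip_width: 0.7
```

```bash
python3 look.py 1 wrist scene side
```

```text
t 2.2 tcp [597.   22.5 188.6] psi 111.0 tilt [-0.  0. -1.] F [-0.1 -1.2  0.5] q [-0.09  0.52  1.4   0.    1.21 -2.03] grip 0.7156111776786435
axis in tool y,z: 21.4 34.9
```

View pics/wrist1.png

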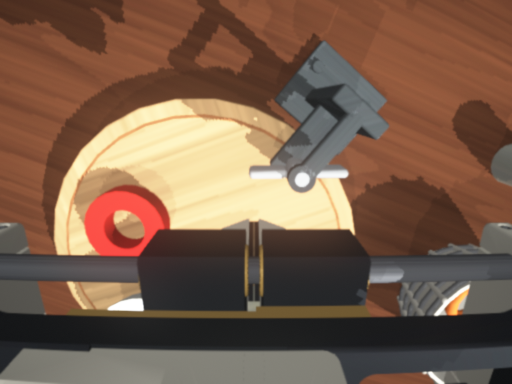

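View pics/side1.png

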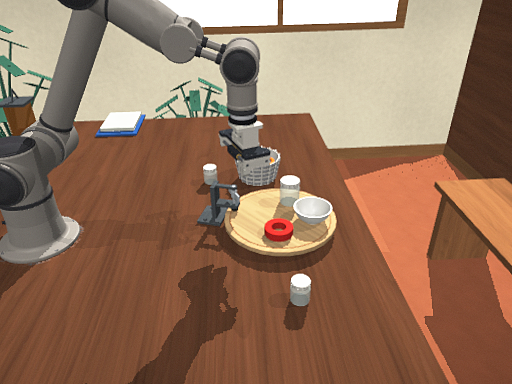

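View pics/scene1c.png

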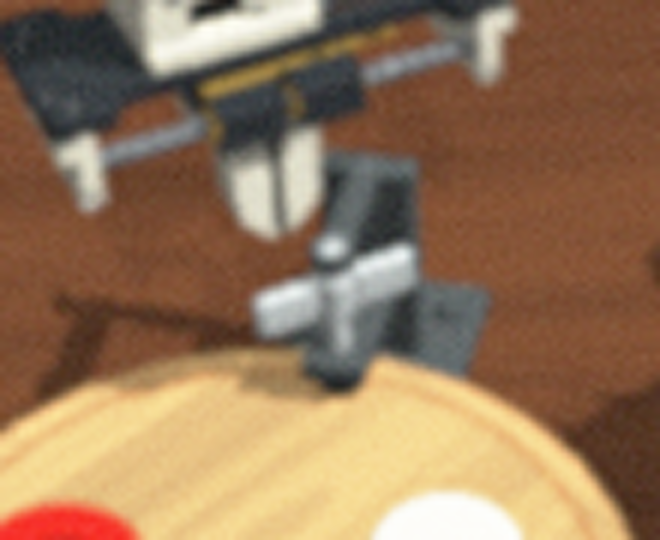

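The wings lie horizontally in the wrist view, from (250,173) to (347,173), so the yaw matches. The spindle is at (301,180). I'll check the axis from this view, then go down.

Run:
```python
from h import *
T=np.load('T1.npy')
print(onplane('wrist',(301,179.5),123,T), onplane('wrist',(250,173),105,T),onplane('wrist',(347.5,173),105,T))
```

```text
[563.64462299  45.97439072 123.        ] [576.09458604  12.68306941 105.        ] [549.76899985  81.24443427 105.        ]
```

{"name": "arm_command", "arguments": {
  "plan": [
    {"tx": 2, "ty": 0, "tz": 0.1, "wx": 0, "wy": 0, "wz": 0, "jaw": -1},
    {"tx": 2, "ty": 0, "tz": 0.1, "wx": 0, "wy": 0, "wz": 0, "jaw": -1},
    {"tx": 2, "ty": 0, "tz": 0, "wx": 0, "wy": 0, "wz": 0, "jaw": -1},
    {"tx": 1, "ty": 0, "tz": 0, "wx": 0, "wy": 0, "wz": 0, "jaw": -1},
    {"tx": 0.8, "ty": 0, "tz": 0, "wx": 0, "wy": 0, "wz": 0, "jaw": -1},
    {"tx": 0, "ty": 0, "tz": 0, "wx": 0, "wy": 0, "wz": 0, "jaw": -1}
  ]
}}

```text
time: 2.95
tool_pos: [596.0, 24.4, 110.1]
tcp_rot: [1.106, 1.57, 3.045]
contact_force: [0.1, -0.1, 0.8]
grip_width: 0.6
```

```bash
python3 look.py 2 wrist scene side
```

```text
t 2.95 tcp [596.   24.4 110.1] psi 111.1 tilt [-0.001  0.    -1.   ] F [ 0.1 -0.1  0.8] q [-0.09  0.61  1.5   0.    1.04 -2.03] grip 0.5709427566588992
axis in tool y,z: 21.1 32.9
```

View pics/side2c.png

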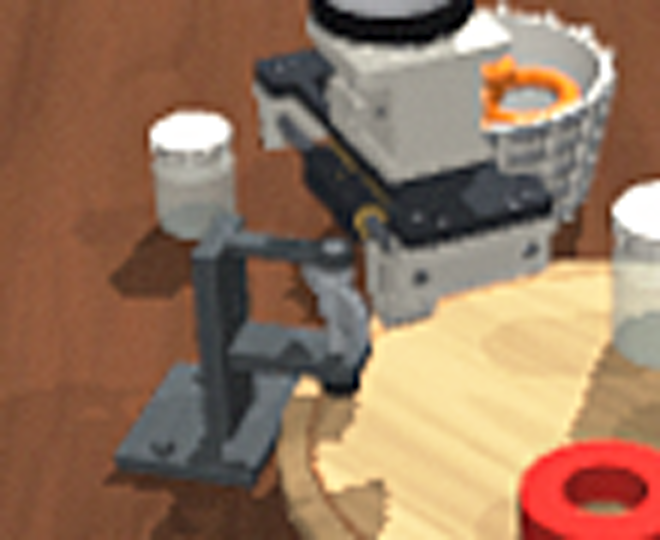

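View pics/scene2c.png

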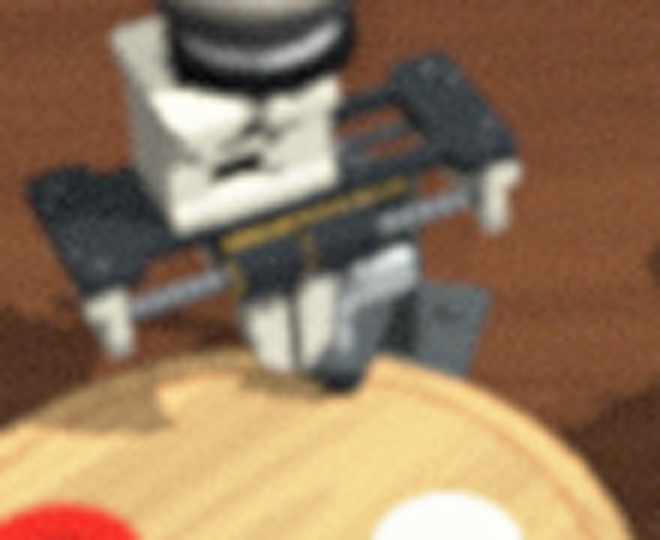

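{"name": "arm_command", "arguments": {
  "plan": [
    {"tx": 0, "ty": 0.3, "tz": 0, "wx": 0, "wy": 0, "wz": 0, "jaw": -1},
    {"tx": 0, "ty": 0.3, "tz": 0, "wx": 0, "wy": 0, "wz": 0, "jaw": -1},
    {"tx": 0, "ty": 0.2, "tz": 0, "wx": 0, "wy": 0, "wz": 0, "jaw": -1},
    {"tx": 0, "ty": 0.336, "tz": -0.113, "wx": 0.1, "wy": 0, "wz": 0, "jaw": -1},
    {"tx": 0, "ty": 0.336, "tz": -0.113, "wx": 0.1, "wy": 0, "wz": 0, "jaw": -1},
    {"tx": 0, "ty": 0.336, "tz": -0.113, "wx": 0.1, "wy": 0, "wz": 0, "jaw": -1},
    {"tx": 0, "ty": 0.336, "tz": -0.113, "wx": 0.1, "wy": 0, "wz": 0, "jaw": -1}
  ]
}}

```text
time: 3.8
tool_pos: [577.5, 13.9, 111.1]
tcp_rot: [-1.659, 1.568, -0.123]
contact_force: [3.7, -0.8, -2.4]
grip_width: 0.3
```

```bash
python3 look.py 3 wrist
```

```text
t 3.8 tcp [577.5  13.9 111.1] psi 88.0 tilt [ 0.003 -0.    -1.   ] F [ 3.7 -0.8 -2.4] q [-0.11  0.57  1.56 -0.    1.01 -1.64] grip 0.33077472767053057
axis in tool y,z: 14.2 33.1
```

View pics/wrist3.png

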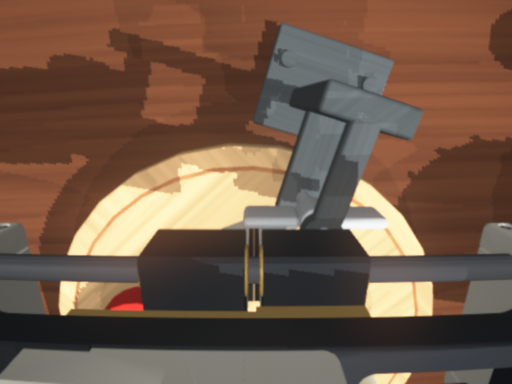

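The wing is turning: it stays parallel to the finger at image row 217, with about 4 N of force. I'll continue the stroke.

{"name": "arm_command", "arguments": {
  "plan": [
    {"tx": 0, "ty": 0.336, "tz": -0.113, "wx": 0.1, "wy": 0, "wz": 0, "jaw": -1},
    {"tx": 0, "ty": 0.336, "tz": -0.113, "wx": 0.1, "wy": 0, "wz": 0, "jaw": -1},
    {"tx": 0, "ty": 0.336, "tz": -0.113, "wx": 0.1, "wy": 0, "wz": 0, "jaw": -1},
    {"tx": 0, "ty": 0.336, "tz": -0.113, "wx": 0.1, "wy": 0, "wz": 0, "jaw": -1},
    {"tx": 0, "ty": 0.336, "tz": -0.113, "wx": 0.1, "wy": 0, "wz": 0, "jaw": -1},
    {"tx": 0, "ty": 0.336, "tz": -0.113, "wx": 0.1, "wy": 0, "wz": 0, "jaw": -1},
    {"tx": 0, "ty": 0.336, "tz": -0.113, "wx": 0.1, "wy": 0, "wz": 0, "jaw": -1},
    {"tx": 0, "ty": 0.336, "tz": -0.113, "wx": 0.1, "wy": 0, "wz": 0, "jaw": -1},
    {"tx": 0, "ty": 0.336, "tz": -0.113, "wx": 0.1, "wy": 0, "wz": 0, "jaw": -1},
    {"tx": 0, "ty": 0.336, "tz": -0.113, "wx": 0.1, "wy": 0, "wz": 0, "jaw": -1},
    {"tx": 0, "ty": 0, "tz": 0, "wx": 0, "wy": 0, "wz": 0, "jaw": -1}
  ]
}}

```text
time: 4.95
tool_pos: [543.2, 19.2, 110.9]
tcp_rot: [-1.365, 1.57, -0.824]
contact_force: [0.8, -2.2, -2.7]
grip_width: 0.4
```

```bash
python3 look.py 4 wrist
```

```text
t 4.95 tcp [543.2  19.2 110.9] psi 31.0 tilt [ 0.001 -0.001 -1.   ] F [ 0.8 -2.2 -2.7] q [-0.11  0.52  1.65 -0.    0.96 -0.65] grip 0.44769501509679793
axis in tool y,z: 13.3 32.8
```

View pics/wrist4.png

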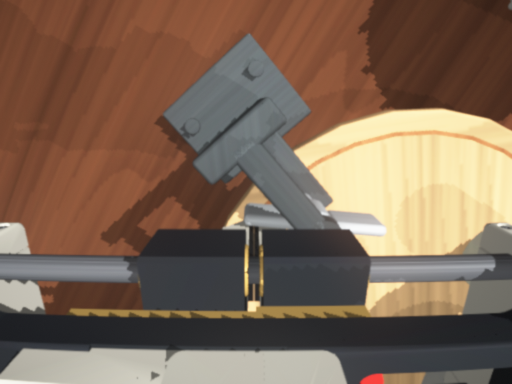

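The wing turned about 87°. Next I'll back off, lift, and cross over to the other wing's counter-clockwise side.

{"name": "arm_command", "arguments": {
  "plan": [
    {"tx": 0, "ty": -0.4, "tz": 0, "wx": 0, "wy": 0, "wz": 0, "jaw": -1},
    {"tx": -2.5, "ty": 0, "tz": 0, "wx": 0, "wy": 0, "wz": 0, "jaw": -1},
    {"tx": -2.5, "ty": 0, "tz": 0, "wx": 0.12, "wy": 0, "wz": 0, "jaw": -1},
    {"tx": 0, "ty": 1.5, "tz": 2.2, "wx": 0, "wy": 0, "wz": 0, "jaw": -1},
    {"tx": 0, "ty": 1.5, "tz": 2.2, "wx": 0, "wy": 0, "wz": 0, "jaw": -1},
    {"tx": 0, "ty": 1.4, "tz": 2, "wx": 0, "wy": 0, "wz": 0, "jaw": -1},
    {"tx": 0, "ty": 0, "tz": 0, "wx": 0, "wy": 0, "wz": 0, "jaw": -1},
    {"tx": 0, "ty": 0, "tz": 0, "wx": 0, "wy": 0, "wz": 0, "jaw": -1}
  ]
}}

```text
time: 5.8
tool_pos: [585.4, 82.5, 160.5]
tcp_rot: [2.801, 1.57, -3.059]
contact_force: [-0.6, 0.0, -0.7]
grip_width: 0.8
```

```bash
python3 look.py 5 wrist scene side
```

```text
t 5.8 tcp [585.4  82.5 160.5] psi 24.2 tilt [-0.001 -0.    -1.   ] F [-0.6  0.  -0.7] q [ 0.01  0.54  1.46 -0.    1.14 -0.41] grip 0.78287592787539
axis in tool y,z: -23.4 -33.5
```

View pics/wrist5.png

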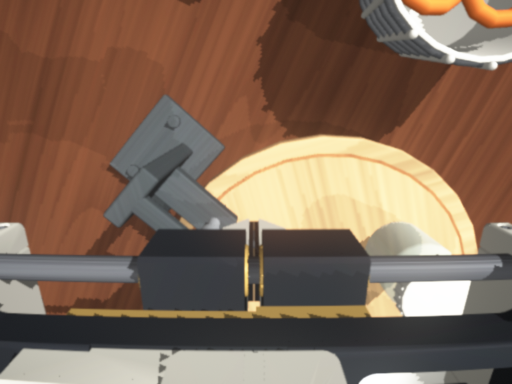

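View pics/scene5c.png

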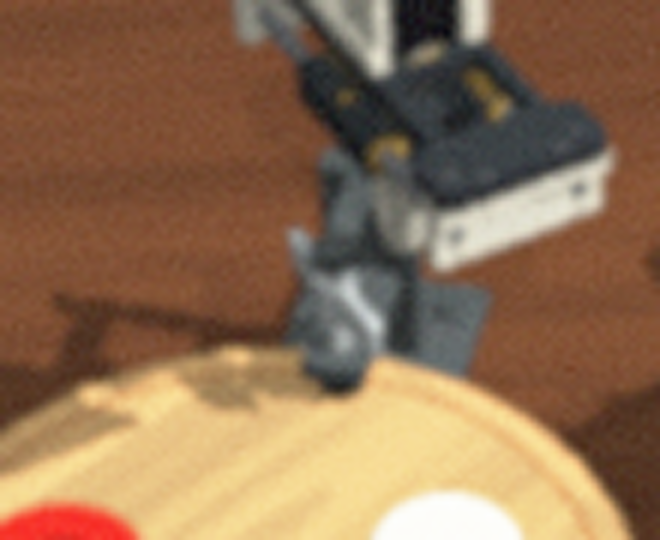

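View pics/side5c.png

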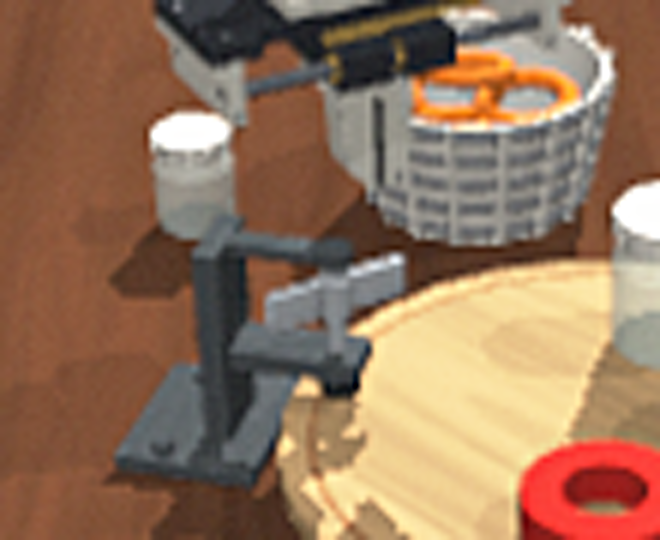

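{"name": "arm_command", "arguments": {
  "plan": [
    {"tx": 2, "ty": 0, "tz": 0, "wx": 0, "wy": 0, "wz": 0, "jaw": -1},
    {"tx": 2, "ty": 0, "tz": 0, "wx": 0, "wy": 0, "wz": 0, "jaw": -1},
    {"tx": 1, "ty": 0, "tz": 0, "wx": 0, "wy": 0, "wz": 0, "jaw": -1},
    {"tx": 0, "ty": 0, "tz": 0, "wx": 0, "wy": 0, "wz": 0, "jaw": -1},
    {"tx": 0, "ty": -0.4, "tz": 0, "wx": 0, "wy": 0, "wz": 0, "jaw": -1},
    {"tx": 0, "ty": -0.3, "tz": 0, "wx": 0, "wy": 0, "wz": 0, "jaw": -1},
    {"tx": 0, "ty": -0.3, "tz": 0, "wx": 0, "wy": 0, "wz": 0, "jaw": -1},
    {"tx": 0, "ty": -0.336, "tz": 0.113, "wx": 0.1, "wy": 0, "wz": 0, "jaw": -1},
    {"tx": 0, "ty": -0.336, "tz": 0.113, "wx": 0.1, "wy": 0, "wz": 0, "jaw": -1},
    {"tx": 0, "ty": -0.336, "tz": 0.113, "wx": 0.1, "wy": 0, "wz": 0, "jaw": -1},
    {"tx": 0, "ty": -0.336, "tz": 0.113, "wx": 0.1, "wy": 0, "wz": 0, "jaw": -1},
    {"tx": 0, "ty": -0.336, "tz": 0.113, "wx": 0.1, "wy": 0, "wz": 0, "jaw": -1},
    {"tx": 0, "ty": -0.336, "tz": 0.113, "wx": 0.1, "wy": 0, "wz": 0, "jaw": -1}
  ]
}}

```text
time: 7.25
tool_pos: [600.7, 54.8, 111.5]
tcp_rot: [0.381, 1.568, 0.197]
contact_force: [2.5, 1.4, -0.4]
grip_width: 0.9
```

```bash
python3 look.py 6 wrist
```

```text
t 7.25 tcp [600.7  54.8 111.5] psi -10.5 tilt [ 0.003  0.001 -1.   ] F [ 2.5  1.4 -0.4] q [-0.04  0.61  1.48  0.    1.05  0.15] grip 0.8720825569741971
axis in tool y,z: -13.8 -34.3
```

View pics/wrist6.png

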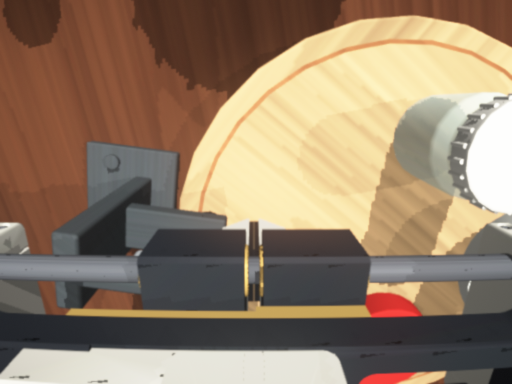

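{"name": "arm_command", "arguments": {
  "plan": [
    {"tx": 0, "ty": -0.336, "tz": 0.113, "wx": 0.1, "wy": 0, "wz": 0, "jaw": -1},
    {"tx": 0, "ty": -0.336, "tz": 0.113, "wx": 0.1, "wy": 0, "wz": 0, "jaw": -1},
    {"tx": 0, "ty": -0.336, "tz": 0.113, "wx": 0.1, "wy": 0, "wz": 0, "jaw": -1},
    {"tx": 0, "ty": -0.336, "tz": 0.113, "wx": 0.1, "wy": 0, "wz": 0, "jaw": -1},
    {"tx": 0, "ty": -0.336, "tz": 0.113, "wx": 0.1, "wy": 0, "wz": 0, "jaw": -1},
    {"tx": 0, "ty": -0.336, "tz": 0.113, "wx": 0.1, "wy": 0, "wz": 0, "jaw": -1},
    {"tx": 0, "ty": -0.336, "tz": 0.113, "wx": 0.1, "wy": 0, "wz": 0, "jaw": -1},
    {"tx": 0, "ty": -0.336, "tz": 0.113, "wx": 0.1, "wy": 0, "wz": 0, "jaw": -1}
  ]
}}

```text
time: 8.1
tool_pos: [595.0, 27.3, 111.4]
tcp_rot: [0.875, 1.568, -0.108]
contact_force: [2.1, 0.1, -0.4]
grip_width: 0.5
```

```bash
python3 look.py 7 wrist side
```

```text
t 8.1 tcp [595.   27.3 111.4] psi -56.3 tilt [ 0.003 -0.    -1.   ] F [ 2.1  0.1 -0.4] q [-0.08  0.6   1.5  -0.    1.04  0.9 ] grip 0.5165855419331515
axis in tool y,z: -14.2 -33.7
```

View pics/side7c.png

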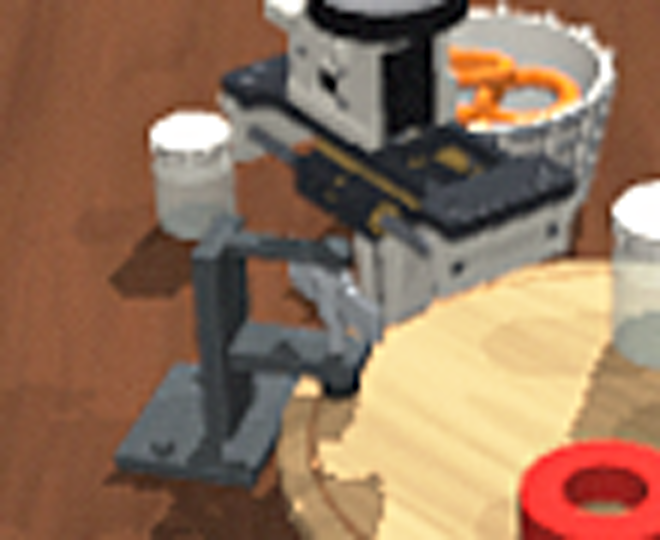

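{"name": "arm_command", "arguments": {
  "plan": [
    {"tx": 0, "ty": -0.336, "tz": 0.113, "wx": 0.1, "wy": 0, "wz": 0, "jaw": -1},
    {"tx": 0, "ty": -0.336, "tz": 0.113, "wx": 0.1, "wy": 0, "wz": 0, "jaw": -1},
    {"tx": 0, "ty": -0.336, "tz": 0.113, "wx": 0.1, "wy": 0, "wz": 0, "jaw": -1},
    {"tx": 0, "ty": -0.336, "tz": 0.113, "wx": 0.1, "wy": 0, "wz": 0, "jaw": -1}
  ]
}}

```text
time: 8.6
tool_pos: [584.8, 17.6, 111.3]
tcp_rot: [1.123, 1.568, -0.257]
contact_force: [3.1, -0.7, -1.0]
grip_width: 0.5
```

{"name": "arm_command", "arguments": {
  "plan": [
    {"tx": 0, "ty": -0.336, "tz": 0.113, "wx": 0.1, "wy": 0, "wz": 0, "jaw": -1},
    {"tx": 0, "ty": -0.336, "tz": 0.113, "wx": 0.1, "wy": 0, "wz": 0, "jaw": -1}
  ]
}}

```text
time: 8.8
tool_pos: [578.5, 14.2, 111.2]
tcp_rot: [1.236, 1.568, -0.344]
contact_force: [3.6, -1.9, -1.3]
grip_width: 0.6
```

{"name": "arm_command", "arguments": {
  "plan": [
    {"tx": 0, "ty": -0.336, "tz": 0.113, "wx": 0.1, "wy": 0, "wz": 0, "jaw": -1},
    {"tx": 0, "ty": -0.336, "tz": 0.113, "wx": 0.1, "wy": 0, "wz": 0, "jaw": -1}
  ]
}}

```text
time: 9.0
tool_pos: [571.6, 12.2, 111.2]
tcp_rot: [1.309, 1.568, -0.471]
contact_force: [2.7, -2.5, -2.4]
grip_width: 0.5
```

{"name": "arm_command", "arguments": {
  "plan": [
    {"tx": 0, "ty": -0.336, "tz": 0.113, "wx": 0.1, "wy": 0, "wz": 0, "jaw": -1},
    {"tx": 0, "ty": -0.336, "tz": 0.113, "wx": 0.1, "wy": 0, "wz": 0, "jaw": -1}
  ]
}}

```text
time: 9.2
tool_pos: [564.4, 11.7, 111.1]
tcp_rot: [1.367, 1.568, -0.613]
contact_force: [3.0, -3.1, -2.5]
grip_width: 0.2
```

{"name": "arm_command", "arguments": {
  "plan": [
    {"tx": 0, "ty": -0.336, "tz": 0.113, "wx": 0.1, "wy": 0, "wz": 0, "jaw": -1},
    {"tx": 0, "ty": -0.336, "tz": 0.113, "wx": 0.1, "wy": 0, "wz": 0, "jaw": -1}
  ]
}}

```text
time: 9.4
tool_pos: [557.2, 12.5, 111.0]
tcp_rot: [1.339, 1.569, -0.841]
contact_force: [2.1, -3.7, -3.1]
grip_width: 0.7
```

{"name": "arm_command", "arguments": {
  "plan": [
    {"tx": 0, "ty": -0.336, "tz": 0.113, "wx": 0.1, "wy": 0, "wz": 0, "jaw": -1},
    {"tx": 0, "ty": -0.336, "tz": 0.113, "wx": 0.1, "wy": 0, "wz": 0, "jaw": -1}
  ]
}}

```text
time: 9.6
tool_pos: [550.3, 14.9, 110.9]
tcp_rot: [1.306, 1.569, -1.074]
contact_force: [1.1, -4.3, -2.9]
grip_width: 0.2
```

```bash
python3 look.py 8 wrist
```

```text
t 9.6 tcp [550.3  14.9 110.9] psi -136.4 tilt [ 0.001 -0.001 -1.   ] F [ 1.1 -4.3 -2.9] q [-0.11  0.53  1.64 -0.    0.97  2.27] grip 0.23248595897235846
axis in tool y,z: -13.7 -32.8
```

View pics/wrist8.png

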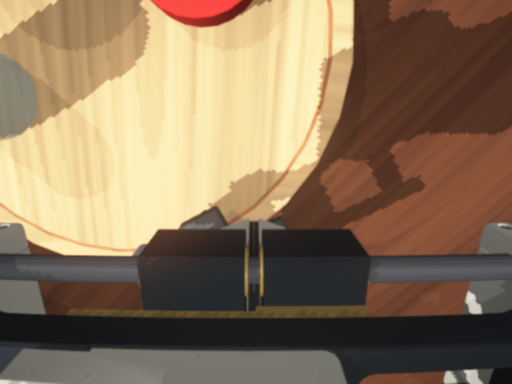

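{"name": "arm_command", "arguments": {
  "plan": [
    {"tx": 0, "ty": -0.336, "tz": 0.113, "wx": 0.1, "wy": 0, "wz": 0, "jaw": -1},
    {"tx": 0, "ty": -0.336, "tz": 0.113, "wx": 0.1, "wy": 0, "wz": 0, "jaw": -1}
  ]
}}

```text
time: 9.85
tool_pos: [544.1, 18.7, 110.8]
tcp_rot: [1.341, 1.57, -1.238]
contact_force: [0.8, -3.5, -2.7]
grip_width: 0.8
```

```bash
python3 look.py 9 side scene
```

```text
t 9.85 tcp [544.1  18.7 110.8] psi -147.7 tilt [ 0.    -0.001 -1.   ] F [ 0.8 -3.5 -2.7] q [-0.11  0.52  1.65 -0.    0.96  2.47] grip 0.7789378490483937
axis in tool y,z: -13.5 -32.6
```

View pics/side9c.png

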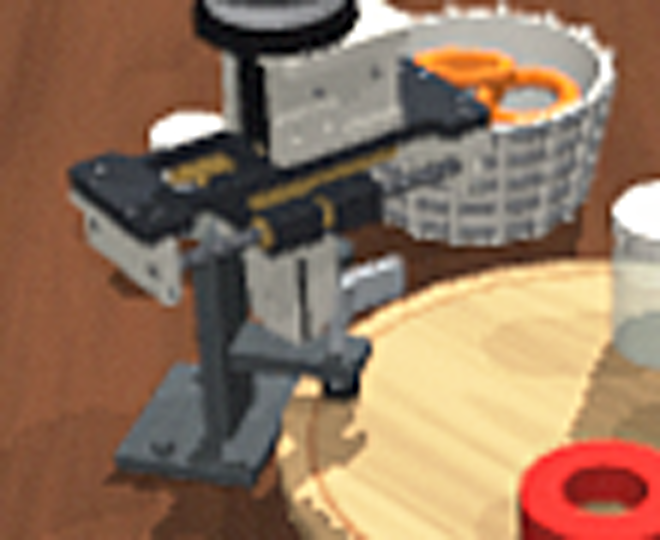

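View pics/scene9c.png

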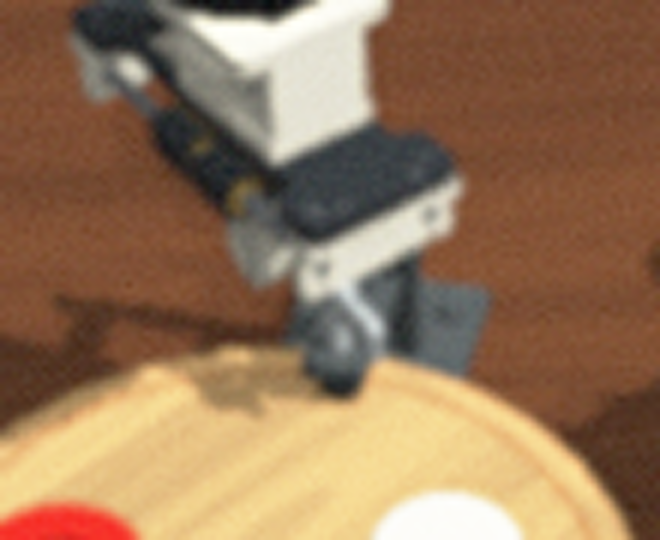

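{"name": "arm_command", "arguments": {
  "plan": [
    {"tx": 0, "ty": 0.4, "tz": 0, "wx": 0, "wy": 0, "wz": 0, "jaw": -1},
    {"tx": -2.5, "ty": 0, "tz": 0, "wx": 0, "wy": 0, "wz": 0, "jaw": -1},
    {"tx": -2.5, "ty": 0, "tz": 0, "wx": 0, "wy": 0, "wz": 0, "jaw": -1},
    {"tx": 0, "ty": -1.26, "tz": -2.2, "wx": 0, "wy": 0, "wz": 0, "jaw": -1},
    {"tx": 0, "ty": -1.25, "tz": -2.2, "wx": 0, "wy": 0, "wz": 0, "jaw": -1},
    {"tx": 0, "ty": -1.25, "tz": -2.24, "wx": 0, "wy": 0, "wz": 0, "jaw": -1},
    {"tx": 0, "ty": 0, "tz": 0, "wx": -0.14, "wy": 0, "wz": 0, "jaw": -1},
    {"tx": 0, "ty": 0, "tz": 0, "wx": -0.14, "wy": 0, "wz": 0, "jaw": -1},
    {"tx": 0, "ty": 0, "tz": 0, "wx": -0.14, "wy": 0, "wz": 0, "jaw": -1},
    {"tx": 0, "ty": 0, "tz": 0, "wx": -0.14, "wy": 0, "wz": 0, "jaw": -1},
    {"tx": 0, "ty": 0, "tz": 0, "wx": -0.14, "wy": 0, "wz": 0, "jaw": -1},
    {"tx": 0, "ty": 0, "tz": 0, "wx": -0.14, "wy": 0, "wz": 0, "jaw": -1},
    {"tx": 0, "ty": 0, "tz": 0, "wx": -0.14, "wy": 0, "wz": 0, "jaw": -1},
    {"tx": 0, "ty": 0, "tz": 0, "wx": -0.14, "wy": 0, "wz": 0, "jaw": -1},
    {"tx": 0, "ty": 0, "tz": 0, "wx": -0.14, "wy": 0, "wz": 0, "jaw": -1},
    {"tx": 0, "ty": 0, "tz": 0, "wx": -0.14, "wy": 0, "wz": 0, "jaw": -1},
    {"tx": 0, "ty": 0, "tz": 0, "wx": -0.14, "wy": 0, "wz": 0, "jaw": -1}
  ]
}}

```text
time: 11.65
tool_pos: [582.4, 83.3, 160.9]
tcp_rot: [2.922, 1.57, 1.892]
contact_force: [0.1, -0.2, 0.5]
grip_width: 0.5
```

{"name": "arm_command", "arguments": {
  "plan": [
    {"tx": 0, "ty": 0, "tz": 0, "wx": -0.14, "wy": 0, "wz": 0, "jaw": -1},
    {"tx": 0, "ty": 0, "tz": 0, "wx": -0.14, "wy": 0, "wz": 0, "jaw": -1},
    {"tx": 0, "ty": 0, "tz": 0, "wx": -0.14, "wy": 0, "wz": 0, "jaw": -1},
    {"tx": 0, "ty": 0, "tz": 0, "wx": -0.14, "wy": 0, "wz": 0, "jaw": -1},
    {"tx": 0, "ty": 0, "tz": 0, "wx": -0.14, "wy": 0, "wz": 0, "jaw": -1},
    {"tx": 0, "ty": 0, "tz": 0, "wx": -0.14, "wy": 0, "wz": 0, "jaw": -1},
    {"tx": 0, "ty": 0, "tz": 0, "wx": -0.14, "wy": 0, "wz": 0, "jaw": -1},
    {"tx": 0, "ty": 0, "tz": 0, "wx": -0.14, "wy": 0, "wz": 0, "jaw": -1},
    {"tx": 0, "ty": 0, "tz": 0, "wx": -0.14, "wy": 0, "wz": 0, "jaw": -1},
    {"tx": 0, "ty": 0, "tz": 0, "wx": -0.14, "wy": 0, "wz": 0, "jaw": -1},
    {"tx": 0, "ty": 0, "tz": 0, "wx": -0.14, "wy": 0, "wz": 0, "jaw": -1},
    {"tx": 0, "ty": 0, "tz": 0, "wx": 0, "wy": 0, "wz": 0, "jaw": -1}
  ]
}}

```text
time: 12.85
tool_pos: [582.4, 83.3, 160.9]
tcp_rot: [1.21, 1.57, 1.714]
contact_force: [-0.3, -0.1, -0.9]
grip_width: 0.5
```

```bash
python3 look.py 10 wrist side scene
```

```text
t 12.85 tcp [582.4  83.3 160.9] psi 28.9 tilt [-0.  0. -1.] F [-0.3 -0.1 -0.9] q [ 0.01  0.54  1.47  0.    1.14 -0.49] grip 0.4566688755068278
axis in tool y,z: -22.7 -32.9
```

View pics/wrist10.png

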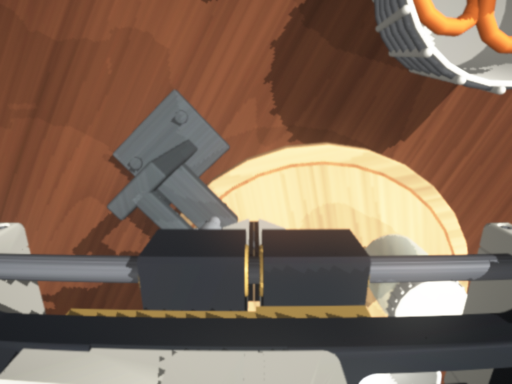

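View pics/side10c.png

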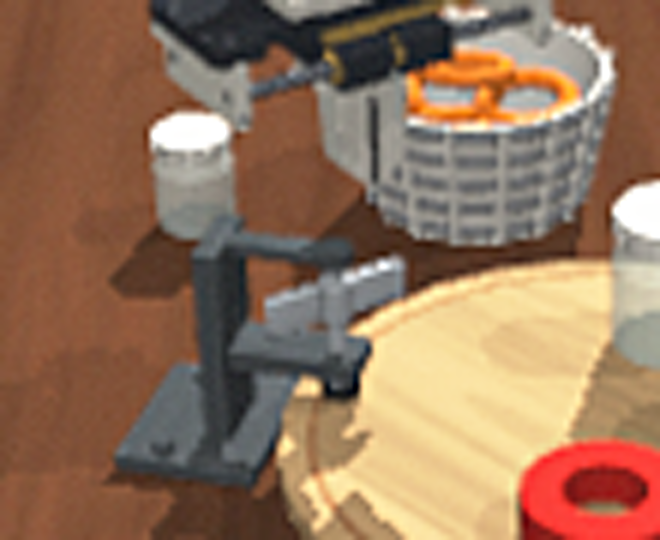

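View pics/scene10c.png

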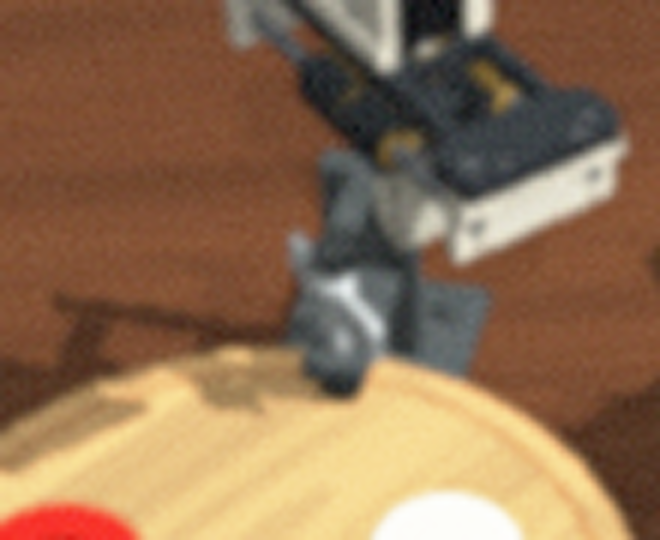

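{"name": "arm_command", "arguments": {
  "plan": [
    {"tx": 2, "ty": 0, "tz": 0, "wx": 0, "wy": 0, "wz": 0, "jaw": -1},
    {"tx": 2, "ty": 0, "tz": 0, "wx": 0, "wy": 0, "wz": 0, "jaw": -1},
    {"tx": 1.1, "ty": 0, "tz": 0, "wx": 0, "wy": 0, "wz": 0, "jaw": -1},
    {"tx": 0, "ty": 0, "tz": 0, "wx": 0, "wy": 0, "wz": 0, "jaw": -1},
    {"tx": 0, "ty": -0.3, "tz": 0, "wx": 0, "wy": 0, "wz": 0, "jaw": -1},
    {"tx": 0, "ty": -0.3, "tz": 0, "wx": 0, "wy": 0, "wz": 0, "jaw": -1},
    {"tx": 0, "ty": -0.3, "tz": 0, "wx": 0, "wy": 0, "wz": 0, "jaw": -1},
    {"tx": 0, "ty": -0.336, "tz": 0.113, "wx": 0.1, "wy": 0, "wz": 0, "jaw": -1}
  ]
}}

```text
time: 13.8
tool_pos: [589.6, 72.9, 110.6]
tcp_rot: [0.068, 1.569, 0.467]
contact_force: [-1.0, 2.1, 0.5]
grip_width: 0.1
```

{"name": "arm_command", "arguments": {
  "plan": [
    {"tx": 0, "ty": -0.336, "tz": 0.113, "wx": 0.1, "wy": 0, "wz": 0, "jaw": -1},
    {"tx": 0, "ty": -0.336, "tz": 0.113, "wx": 0.1, "wy": 0, "wz": 0, "jaw": -1}
  ]
}}

```text
time: 14.0
tool_pos: [594.3, 67.4, 110.5]
tcp_rot: [0.184, 1.569, 0.38]
contact_force: [-0.1, 1.3, 0.3]
grip_width: 0.4
```

{"name": "arm_command", "arguments": {
  "plan": [
    {"tx": 0, "ty": -0.336, "tz": 0.113, "wx": 0.1, "wy": 0, "wz": 0, "jaw": -1},
    {"tx": 0, "ty": -0.336, "tz": 0.113, "wx": 0.1, "wy": 0, "wz": 0, "jaw": -1}
  ]
}}

```text
time: 14.2
tool_pos: [597.7, 61.1, 110.5]
tcp_rot: [0.294, 1.569, 0.289]
contact_force: [1.2, 0.5, -0.6]
grip_width: 0.8
```

{"name": "arm_command", "arguments": {
  "plan": [
    {"tx": 0, "ty": -0.336, "tz": 0.113, "wx": 0.1, "wy": 0, "wz": 0, "jaw": -1},
    {"tx": 0, "ty": -0.336, "tz": 0.113, "wx": 0.1, "wy": 0, "wz": 0, "jaw": -1}
  ]
}}

```text
time: 14.4
tool_pos: [599.7, 54.2, 110.5]
tcp_rot: [0.434, 1.568, 0.229]
contact_force: [1.5, 1.9, -1.2]
grip_width: 0.4
```

{"name": "arm_command", "arguments": {
  "plan": [
    {"tx": 0, "ty": -0.336, "tz": 0.113, "wx": 0.1, "wy": 0, "wz": 0, "jaw": -1},
    {"tx": 0, "ty": -0.336, "tz": 0.113, "wx": 0.1, "wy": 0, "wz": 0, "jaw": -1}
  ]
}}

```text
time: 14.6
tool_pos: [600.9, 49.3, 110.7]
tcp_rot: [1.206, 1.564, 0.8]
contact_force: [6.6, 18.3, -2.7]
grip_width: 0.6
```

```bash
python3 look.py 11 side
```

```text
t 14.6 tcp [600.9  49.3 110.7] psi -23.2 tilt [ 0.005  0.005 -1.   ] F [ 6.6 18.3 -2.7] q [-0.05  0.61  1.48  0.01  1.04  0.35] grip 0.559285581427754
axis in tool y,z: -16.0 -32.8
```

View pics/side11c.png

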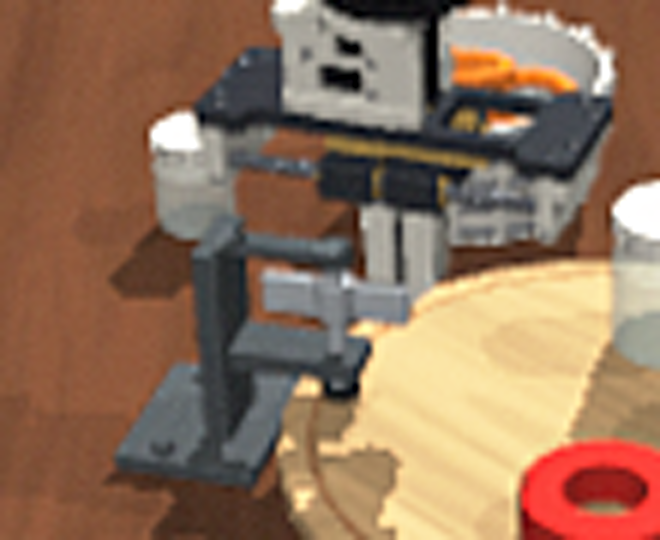

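The force jumped to 19 N and the finger is lagging, which looks like the stop. I'll press a little more to confirm.

{"name": "arm_command", "arguments": {
  "plan": [
    {"tx": 0, "ty": -0.1, "tz": 0, "wx": 0, "wy": 0, "wz": 0, "jaw": -1},
    {"tx": 0, "ty": 0, "tz": 0, "wx": 0, "wy": 0, "wz": 0, "jaw": -1},
    {"tx": 0, "ty": 0, "tz": 0, "wx": 0, "wy": 0, "wz": 0, "jaw": -1}
  ]
}}

```text
time: 14.95
tool_pos: [600.9, 49.6, 110.7]
tcp_rot: [1.168, 1.563, 0.768]
contact_force: [6.1, 14.7, -3.0]
grip_width: 0.5
```

```bash
python3 look.py 12 wrist
```

```text
t 14.95 tcp [600.9  49.6 110.7] psi -22.9 tilt [ 0.006  0.005 -1.   ] F [ 6.1 14.7 -3. ] q [-0.05  0.61  1.48  0.01  1.04  0.35] grip 0.47308456890813333
axis in tool y,z: -16.1 -32.7
```

{"name": "arm_command", "arguments": {
  "plan": [
    {"tx": 0, "ty": -0.1, "tz": 0, "wx": 0, "wy": 0, "wz": 0, "jaw": -1},
    {"tx": 0, "ty": 0, "tz": 0, "wx": 0, "wy": 0, "wz": 0, "jaw": -1}
  ]
}}

```text
time: 15.2
tool_pos: [600.8, 49.3, 110.8]
tcp_rot: [1.196, 1.562, 0.795]
contact_force: [6.8, 17.7, -3.0]
grip_width: 0.4
```

```bash
python3 look.py 13 side
```

```text
t 15.2 tcp [600.8  49.3 110.8] psi -22.9 tilt [ 0.006  0.007 -1.   ] F [ 6.8 17.7 -3. ] q [-0.05  0.61  1.48  0.01  1.04  0.35] grip 0.4256182186379169
axis in tool y,z: -15.8 -32.7
```

Firm: no further travel at 16 to 19 N. I'll back off, lift, and check whether it springs back.

{"name": "arm_command", "arguments": {
  "plan": [
    {"tx": 0, "ty": 0.5, "tz": 0, "wx": 0, "wy": 0, "wz": 0, "jaw": -1},
    {"tx": 0, "ty": 0.7, "tz": 0, "wx": 0, "wy": 0, "wz": 0, "jaw": -1},
    {"tx": -2, "ty": 0, "tz": 0, "wx": 0, "wy": 0, "wz": 0, "jaw": -1},
    {"tx": -4, "ty": 0, "tz": 0, "wx": 0, "wy": 0, "wz": 0, "jaw": -1},
    {"tx": -4, "ty": -3, "tz": -3, "wx": 0, "wy": 0, "wz": 0, "jaw": -1},
    {"tx": -3, "ty": -4, "tz": -3, "wx": 0, "wy": 0, "wz": 0, "jaw": -1},
    {"tx": 0, "ty": -3, "tz": 0, "wx": 0, "wy": 0, "wz": 0, "jaw": -1},
    {"tx": 0, "ty": 0, "tz": 0, "wx": 0, "wy": 0, "wz": 0, "jaw": -1},
    {"tx": 0, "ty": 0, "tz": 0, "wx": 0, "wy": 0, "wz": 0, "jaw": -1}
  ]
}}

```text
time: 16.15
tool_pos: [520.9, -7.0, 230.3]
tcp_rot: [0.325, 1.57, -0.077]
contact_force: [-0.3, 0.4, 0.1]
grip_width: 0.2
```

```bash
python3 look.py 14 wrist side scene
```

```text
t 16.15 tcp [520.9  -7.  230.3] psi -23.0 tilt [ 0.001 -0.    -1.   ] F [-0.3  0.4  0.1] q [-0.16  0.35  1.57  0.    1.22  0.24] grip 0.2309588510811622
axis in tool y,z: 67.3 18.8
```

View pics/wrist14.png

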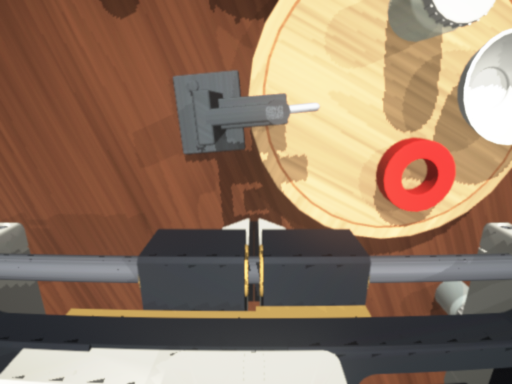

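View pics/side14c.png

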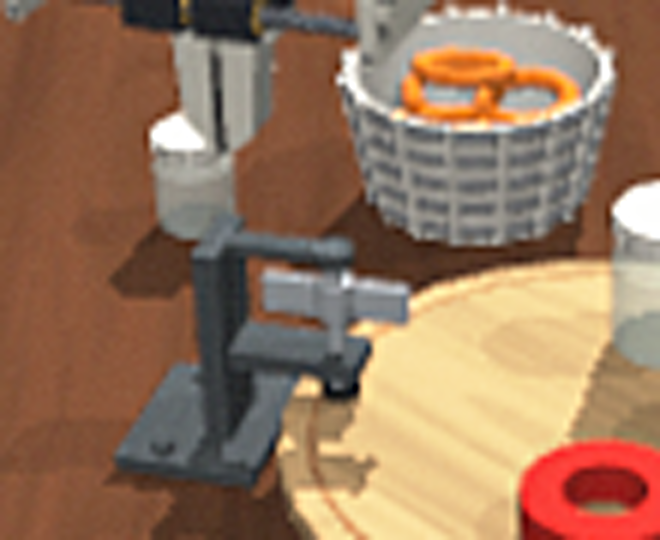

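View pics/scene14.png

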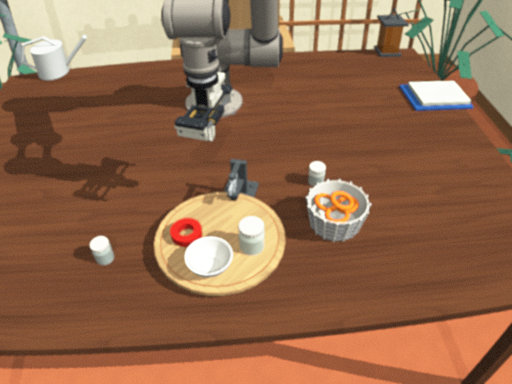

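Run:
```python
from h import *
C=np.array([564.2,46.8]); T=np.load('T14.npy')
p=onplane('wrist',(318,106),102,T); print('tip',p, np.linalg.norm(p[:2]-C), np.degrees(np.arctan2(*(p[:2]-C)[::-1])))
im=cv2.imread('pics/side14.png'); u,w=proj('side',[[564.5,47.5,105]])[0].astype(int)
x0,y0=u-55,w-45
for z in (120,102,80,104,82,62):
    q=C+0 if z in(120,62) else p[:2]
    print(z,((proj('side',[[*q,z]])[0]-[x0,y0])*6).round(0))
a=cv2.imread('pics/scene0.png').astype(int);b=cv2.imread('pics/scene14.png').astype(int)
d=(abs(a-b).max(2)>40).astype(np.uint8); d[:190]=0; print('changed px',d.sum(), np.argwhere(d)[:10].tolist())
```

```text
tip [598.60543696  37.02250739 102.        ] 35.7677711651717 -15.864329144591892
120 [329. 246.]
102 [401. 284.]
80 [402. 322.]
104 [401. 281.]
82 [402. 319.]
62 [334. 345.]
changed px 223 [[190, 101], [190, 102], [190, 104], [190, 110], [190, 111], [190, 112], [190, 113], [190, 114], [190, 220], [190, 221]]
```

```bash
python3 -c "
from plant import bot; print(bot.close_job())"
```

```text
the job is handed in; nothing more can be done
None
```

I tightened the wing screw to what looks like its stop and handed the job in; no verdict came back. I kept the jaws shut, pushed the wings from one side in three clockwise strokes, then pulled the hand clear, about 16 s in all.

- **Turn:** the screw went round about 307° (5.4 rad), within the 3.4 to 6.9 rad it started short of tight.
- **Stop:** the force rose from about 2–5 N while turning to 16–19 N. Pressing twice more gave no further turn, and the screw didn't spring back when released.
- **Height:** in the side view the wings' top and bottom edges matched the tight height (centre 91 mm) to about 1 mm. That check is too coarse to prove the last 0.2 rad, so the tight reading rests mainly on the firm stop.
- **Other things:** the tray, jar, bowl, ring and basket look unmoved in the last scene picture. A picture comparison against the start flagged 223 changed pixels below row 190. I listed only the first few, all in row 190, and did not trace the rest.
- **Hand:** clear of everything, with the contact force near zero (about 0.5 N).

Two things did not go cleanly. The first move call was refused for missing keys before anything moved. The axis position from the side camera alone was about 8 mm off the other two views in y, so I relied on the wrist and scene views, which agreed to within 5 mm.

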